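# Last cup mouth down on the drying rack

### The job

On this cane workshop's bench the rinsed steel cups are kept mouth down over the pegs of the wooden rack, so that no sanding dust falls in. Pick up the tall cup that is still lying on its side (not the short wide pot), turn it mouth down and set it, without dropping it, over the free peg so that its rim stands flat on the board. Leave the two cups already on the rack standing in their places.

Things in the scene. Friction and masses are not known exactly. Their poses are not given: they have to be found in the camera images.
- cup_center (a point): Centre of the plain steel cup to put away: straight-sided, 60 mm diameter, 84 mm tall, 3 mm walls, about 0.14 kg. Point on the axis, half-way up; z runs from closed end to open mouth (42 mm each way). Starts lying on the bench, centre 30 mm up, mouth roughly away from the robot; may roll a little. A pot 80 mm across, 52 mm tall, lies 14 to 26 cm beside it: not wanted.
- free_peg_foot (a point): Foot of the free peg, on its axis at the board's top face, 22 mm above the bench. Upright cane peg 45 mm tall, 16 mm thick, 26 mm collar in the lowest 4 mm, tapered top. z up, y along the row of pegs, x across it, roughly away from the robot. The rack is a fixed board 120 x 350 mm with three pegs 120 mm apart; the other two carry cups. Which one is free varies.
- cup_b_center (a point): Same kind of tall steel cup (60 mm across, 84 mm tall), already standing mouth down over a peg of the rack; the point is its centre, 42 mm above the board. Bystander: leave it standing there.
- cup_c_center (a point): Same kind of tall steel cup (60 mm across, 84 mm tall), already standing mouth down over a peg of the rack; the point is its centre, 42 mm above the board. Bystander: leave it standing there.
There are look-alikes about, which are no part of the job. What is shaped like the part that bears cup_center but green or yellow is not meant.

How it is judged:
At the end, for the whole second after the job is handed in: The tall cup stands still, mouth down (within 10 degrees), over the free peg (its axis within 22 mm of the peg's, as the peg inside it ensures), rim on the board (its centre 36 to 48 mm above the board), released (angle between cup_center's own z axis and vertical above 2.96 rad and horizontal distance between cup_center and free_peg_foot below 0.022 m and height (world z) of cup_center between 0.058 and 0.07 m and linear speed of cup below 0.02 m/s and angular speed of cup below 0.2 rad/s); the robot touches nothing.
It fails at once if a cup already on the rack is shifted by more than 30 mm or tipped over (distance of any of cup_b_center, cup_c_center from where it was at the start of the episode above 0.03 m or angle between any of cup_b_center, cup_c_center's own z axis and vertical below 2.6 rad).
It fails at once if the cup is dropped (let fall free by more than about 20 mm) (contact force between the fingers and cup below 0.05 N and linear speed of cup above 0.65 m/s).
It also fails if it takes over 38 s, if anything falls off the work surface, if the arm or the gripper's body presses on something with over 40 N, if the wrist force passes 120 N, or if a joint passes its speed limit or range.

### The arm

A 6-joint arm with a two-finger parallel gripper is mounted at the origin on the work surface. World frame = base frame: x ahead of the robot, y to its left, z up, the work surface at z = 0. Lengths are in m, angles in rad, forces in N, time in s.
With the tool pointing down it reaches from about 0.3 to 0.875 m from the base axis. Payload 6.4 kg.
Tool frame: the origin (TCP) lies on the front face of the gripper's body, between the roots of the fingers; the fingertips stand 73 mm ahead of it and the grasp point (between the pads) lies ctrl.pinch_z ahead of it (ctrl.pinch_z is the distance from the TCP to the grasp point, in m); z points along the fingers, x is the direction in which the jaws open and shut, and the axes are right-handed (so a half turn about z gives the same grasp; the last joint's range is limited). The gripper opens to 85 mm and grips with 20 to 120 N. Pads are 22 mm wide; open, the fingers measure 114 mm over their backs; the gripper's body (76 mm by 85 mm) begins 54 mm behind the grasp point. The pads swing forward as they close: fully open they stand 13 mm farther back than shut.
Start: joints at [-1.378, 0.181, 1.607, -0, 1.354, -0.206], TCP at [0.223, -0.53, 0.304] pointing down, gripper open.
Joint ranges: [-2.99, 2.99], [-0.89, 2.07], [0.3, 2.58], [-1.14, 4.28], [0, 2.63], [-3.12, 3.12]. Speed limits (rad/s): [2.57, 2.57, 3.01, 3.14, 3.14, 3.14].

### API

Orientations are given as a unit quaternion [w, x, y, z].
In Python, from bench import ctrl gives the robot as it stands.
- The arm moves only by the tool move_arm, never from a script. Its argument "rows" is text: rows parted by semicolons, each of 7 numbers parted by spaces: the shift along the tool's x, y, z in cm, then the turn, a rotation vector about the tool's x, y, z in degrees, then the opening, from 0 (shut) to 1 (fully open). In form: x y z rx ry rz grip; .... A call has 1 to 20 rows; each row shifts and turns the commanded pose from where the row before left it, along the tool's axes as they then stand; what a row does not reach is not made up. A row lasts 1/10 s, in which the tool goes at most 50 mm and 8.59 degrees, less where a joint would pass 70% of its speed; a pose out of reach is approached as far as the arm can. A call with a gripper value outside its range is refused whole. The fingers move at their own pace and stop on an object; the grip force is fixed at half the most. Time passes only in rows, so rows that do not move let the fingers close. It gives the time, the measured TCP pose, the force and the opening at its end, in the units of the state.
- ctrl.get_obs(): the state, without advancing time (a new reading comes with each control period).
- ctrl.camera(name): name is "scene" or "top" or "wrist"; returns a dict with "color" (400x640x3 uint8, blue, green, red), "fx", "fy", "cx", "cy" (pixels), "rvec" (rotation vector, rad) and "tvec" (3), from world to camera coordinates, as OpenCV has them. Camera axes: x right, y down, z forward; pixel columns grow to the right and rows downward; lengths in m; the calibration is good to about 2 mm. A picture is of the moment at which its call begins. There is no depth.
- ctrl.hand_in(): hands the job in, once; it reports no verdict.
Trained networks look in the newest picture that a camera, given by its name, has taken for a name from the list of things; names that differ only in an ending like _2 or _b are one class to them, and where a whole thing is asked for, a point or a joint stands for the part that bears it (a point fixed in the world has none). Each returns a list of dicts, best first, with "confidence" (0 to 1); they miss things now and then, are a little off and sometimes report something else, mostly with a low value. They report only what shows in the picture. A call takes as long as a camera call. They do not tell look-alikes from the thing itself.
- ctrl.look_for(camera, query): "bbox" ([left, top, right, bottom] in pixels, round what is visible of it).
- ctrl.trace(camera, query): "region" (400x640 bool, what is visible of it) and "bbox" ([left, top, right, bottom] in pixels, round what is visible of it).
The state is a dict: "time_s": time; "q": joint angles; "dq": joint speeds; "joint_efforts": joint torques, N m; "eef_pos": TCP position; "eef_rot": TCP orientation; "wrist_force": force on the tool from outside, world axes, zero at the start; "torque": the same for the moment, N m; "opening": opening from 0.0 (shut) to 1.0 (fully open).
Only numpy, scipy, OpenCV 4.12 (cv2) and the standard library are available. Lean on these libraries where they do the work, as an engineer would, in place of code of your own. Each camera call takes 0.05 s, during which the arm holds its last target.

## Working session

There is one attempt and no reset: what is moved stays moved. The work goes in short steps, Python scripts to look and compute and a tool call to move; the robot and the scene stay as the last step left them, time stands still between calls to the robot, and variables do not carry over. Pictures are saved under pics/ and viewed, and the job is handed in when it is done.

Besides the shell and the picture viewer there is one more tool, called after ">>>" as name(argument=value, ...) on one line, values as JSON. move_arm: Moves the arm, as the interface text tells. Its arguments: {"type":"object","properties":{"rows":{"type":"string"}},"required":["rows"]}

```bash
ls; mkdir -p pics
python3 - <<'E'
from bench import ctrl
import cv2
o=ctrl.get_obs(); print(o, ctrl.pinch_z)
for n in ["scene","top"]:
    c=ctrl.camera(n); cv2.imwrite(f"pics/{n}0.png",c["color"])
    print(n,c["fx"],c["fy"],c["cx"],c["cy"],c["rvec"],c["tvec"])
    for q in ["cup_center","free_peg_foot","cup_b_center"]:
        for r in ctrl.look_for(n,q): print(q,r)
E
```

```text
pics
{'time_s': 0.0, 'q': array([-1.37830774e+00,  1.81555172e-01,  1.60799994e+00,  4.31922886e-06,
        1.35380778e+00, -2.06324037e-01]), 'dq': array([ 8.43690115e-05, -1.33581333e-03,  8.14253694e-04, -1.17706853e-03,
       -3.10835711e-04, -5.00950727e-04]), 'joint_efforts': array([ 6.10458101e-04, -4.44867647e+01, -3.51334012e+01, -2.10688045e-04,
        9.24230641e-03, -2.04542499e-05]), 'eef_pos': array([ 0.22320763, -0.52944643,  0.30298   ]), 'eef_rot': array([-6.31670639e-04,  8.33163391e-01, -5.53026202e-01, -6.20029556e-04]), 'wrist_force': array([0.1769453 , 0.09574792, 0.40509268]), 'torque': array([-0.01834966,  0.01349201, -0.0003352 ]), 'opening': 1.0013187510348218} 0.0539
scene 501.0456314890057 501.0456314890057 312.3631019826503 197.67389334567727 [ 1.68304774  2.11861704 -0.6173862 ] [ 0.13748858 -0.3963985   1.54238209]
cup_center {'bbox': [171.0, 100.1, 194.4, 138.0], 'confidence': 0.87}
cup_center {'bbox': [177.3, 175.4, 217.2, 215.1], 'confidence': 0.78}
cup_center {'bbox': [207.9, 137.0, 239.3, 177.9], 'confidence': 0.69}
cup_center {'bbox': [392.6, 217.6, 424.5, 259.7], 'confidence': 0.24}
cup_b_center {'bbox': [437.1, 215.2, 477.0, 255.0], 'confidence': 0.72}
top 472.50022701529167 472.50022701529167 321.41734069871467 192.09538804660298 [ 2.17169681 -2.20447384  0.10326273] [-0.02223318  0.52680098  1.40251759]
cup_center {'bbox': [443.5, 232.2, 472.5, 267.0], 'confidence': 0.96}
cup_center {'bbox': [400.4, 159.1, 428.1, 191.8], 'confidence': 0.88}
cup_center {'bbox': [397.1, 208.6, 418.8, 237.4], 'confidence': 0.64}
free_peg_foot {'bbox': [275.8, 152.4, 285.8, 160.4], 'confidence': 0.48}
cup_b_center {'bbox': [184.6, 170.7, 216.0, 196.1], 'confidence': 0.58}
```

View pics/scene0.png

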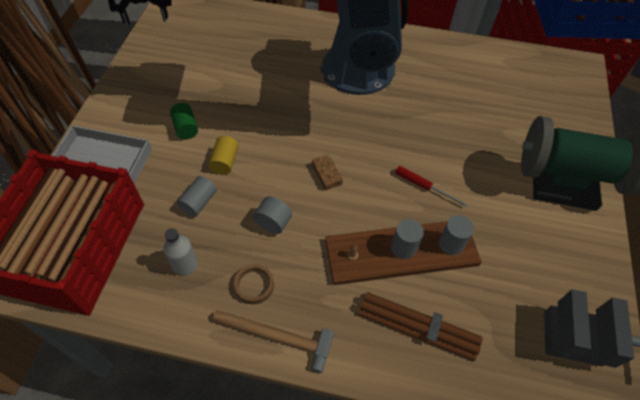

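View pics/top0.png

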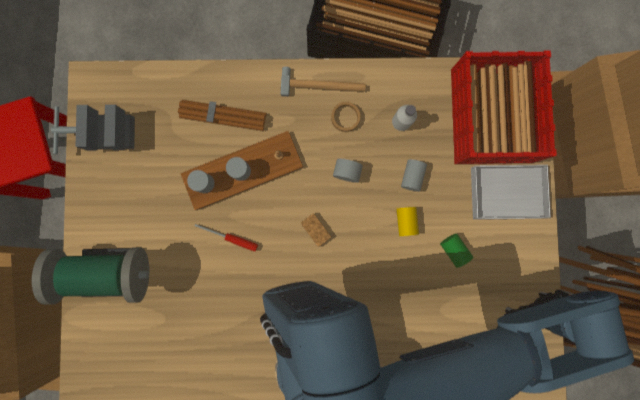

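Candidates (top view): grey (414,175), grey stubby (348,170; probably the pot), yellow (408,221), green (456,250), plus rack cups (200,181) and (238,168). The peg shows at (280,155). Next come a close crop and the measurements.

```bash
cat > h.py <<'E'
from bench import ctrl
import cv2, numpy as np
def cam(n,save=None):
    c=ctrl.camera(n)
    c["K"]=np.array([[c["fx"],0,c["cx"]],[0,c["fy"],c["cy"]],[0,0,1]])
    c["R"]=cv2.Rodrigues(np.array(c["rvec"],float))[0]; c["t"]=np.array(c["tvec"],float)
    if save: cv2.imwrite(save,c["color"])
    return c
def back(c,uv,z):
    d=c["R"].T@np.linalg.inv(c["K"])@np.array([uv[0],uv[1],1.]); o=-c["R"].T@c["t"]
    return o+d*(z-o[2])/d[2]
def proj(c,P):
    return cv2.projectPoints(np.atleast_2d(np.array(P,float)),np.array(c["rvec"],float),np.array(c["tvec"],float),c["K"],None)[0][:,0]
E
python3 - <<'E'
from h import *
t=cam("top"); 
for q in ["cup_center","free_peg_foot"]:
  for r in ctrl.trace("top",q):
    m=r["region"]; ys,xs=np.nonzero(m); print(q,"top",r["bbox"],r["confidence"],xs.mean(),ys.mean(),back(t,(xs.mean(),ys.mean()),.03))
s=cam("scene")
for q in ["cup_center","free_peg_foot"]:
  for r in ctrl.trace("scene",q):
    m=r["region"]; ys,xs=np.nonzero(m); print(q,"scene",r["bbox"],r["confidence"],xs.mean(),ys.mean(),back(s,(xs.mean(),ys.mean()),.03))
print("camera centres",-t["R"].T@t["t"],-s["R"].T@s["t"])
a=cv2.resize(t["color"][140:210,320:450],None,fx=6,fy=6,interpolation=3)[:,:780]
cv2.imwrite("pics/a.png",a)
b=cv2.resize(s["color"][160:300,160:300],None,fx=4,fy=4,interpolation=3); cv2.imwrite("pics/b.png",b)
c=cv2.resize(t["color"][120:220,170:310],None,fx=5,fy=5,interpolation=3); cv2.imwrite("pics/c.png",c)
E
```

```text
cup_center top [442.9, 232.6, 473.6, 267.9] 0.73 456.00624024960996 250.26365054602184 [ 0.34623039 -0.42796625  0.03      ]
cup_center top [397.3, 211.0, 421.9, 237.5] 0.71 407.45486725663716 221.2566371681416 [ 0.43462467 -0.28563246  0.03      ]
cup_center top [400.9, 158.9, 429.8, 190.3] 0.6 413.5322314049587 175.28429752066117 [ 0.57247777 -0.30812869  0.03      ]
free_peg_foot top [276.7, 154.2, 282.1, 159.9] 0.63 278.2448979591837 155.08163265306123 [0.6392735  0.09817415 0.03      ]
cup_center scene [208.8, 140.5, 237.7, 178.5] 0.94 223.25575757575757 154.86909090909091 [ 0.43511957 -0.28220308  0.03      ]
cup_center scene [175.5, 175.5, 217.3, 215.8] 0.88 196.38309549945114 195.6926454445664 [ 0.57269038 -0.3063963   0.03      ]
free_peg_foot scene [346.7, 247.8, 358.2, 259.7] 0.68 352.35632183908046 253.183908045977 [0.64055605 0.10009893 0.03      ]
camera centres [ 0.41387657 -0.00782866  1.44003961] [1.17789763 0.11402749 1.07449165]
```

View pics/a.png

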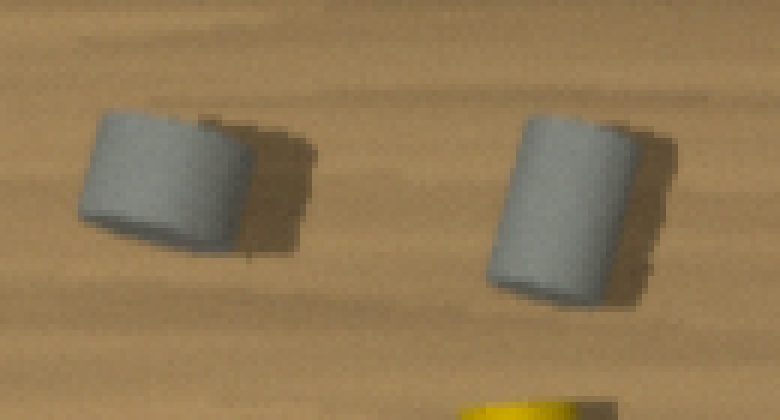

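View pics/b.png

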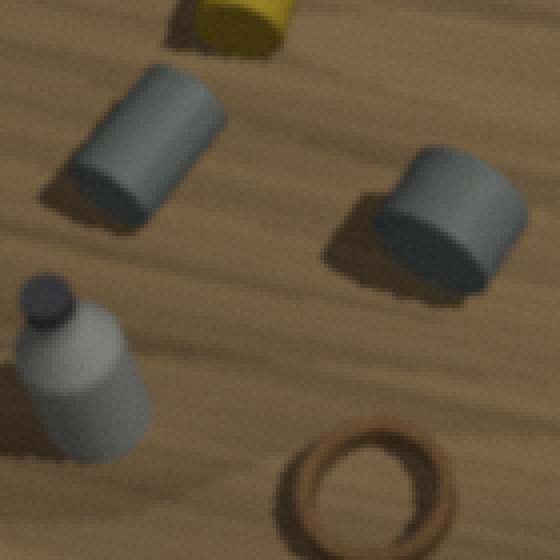

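View pics/c.png

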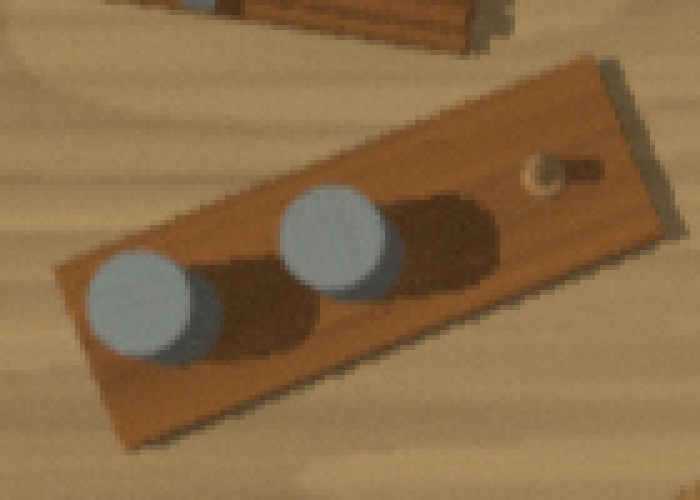

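The crops settle it. The elongated steel cylinder at top (414,175) / scene (196,195) is the tall cup, its dark mouth facing away from the robot. The stubby one at top (348,170) is the pot. Next I fit the cup pose and the rack geometry.

```bash
cat > fit.py <<'E'
from h import *
from scipy.optimize import minimize
def cyl(p,ax,h=.084,r=.03,n=48):
    ax=ax/np.linalg.norm(ax); u=np.cross(ax,[0.3,.5,.8]); u/=np.linalg.norm(u); v=np.cross(ax,u)
    a=np.linspace(0,2*np.pi,n,endpoint=False); ring=r*(np.cos(a)[:,None]*u+np.sin(a)[:,None]*v)
    return np.vstack([p+ring+ax*h/2,p+ring-ax*h/2])
def mask(c,pts,S=4):
    uv=proj(c,pts); h=cv2.convexHull(((uv+.5)*S*16).astype(np.int32))
    m=np.zeros((400*S,640*S),np.uint8); cv2.fillConvexPoly(m,h,1,shift=4); return cv2.resize(m.astype(np.float32),(640,400),interpolation=cv2.INTER_AREA)
def fitlying(obs,x0):
    def f(p):
        e=0
        for c,m in obs: e+=np.abs(mask(c,cyl(np.array([p[0],p[1],.03]),np.array([np.cos(p[2]),np.sin(p[2]),0])))-m).sum()
        return e
    r=minimize(f,x0,method="Nelder-Mead",options=dict(initial_simplex=np.array(x0)+np.array([[0,0,0],[.01,0,0],[0,.01,0],[0,0,.15]]),xatol=1e-4,fatol=.1))
    return r.x,r.fun,[m.sum() for _,m in obs]
E
python3 - <<'E'
from fit import *
O={}
for n,xy in [("top",(414,175)),("scene",(196,195))]:
    c=cam(n)
    for r in ctrl.trace(n,"cup_center"):
        if r["region"][xy[1],xy[0]]: O[n]=(c,r["region"].astype(np.float32))
    O[n+"c"]=c
for k in (["top"],["scene"],["top","scene"]):
    k=[i for i in k if i in O]
    if k: print(k,fitlying([O[i] for i in k],[.572,-.307,-.22]))
t=O["topc"]
A=back(t,(197.6,180.6),.106);B=back(t,(236.4,167.6),.106);P=back(t,(279,154.4),.065)
print(A,B,P,np.linalg.norm(A-B),np.linalg.norm((B-P)[:2]))
d=(A-B)[:2]/np.linalg.norm((A-B)[:2]); print("extrap",B[:2]-d*.12,"rack yaw",np.degrees(np.arctan2(d[1],d[0]))-90)
for n in("top","scene"):
  cam(n)
  for r in ctrl.trace(n,"cup_b_center"): ys,xs=np.nonzero(r["region"]); print(n,r["bbox"],xs.mean(),ys.mean())
s=O["scenec"]; cv2.imwrite("pics/d.png",cv2.resize(s["color"][205:290,315:485],None,fx=4,fy=4,interpolation=3))
E
```

```text
['top'] (array([ 0.57171695, -0.30748467, -0.27228621]), np.float64(36.8125), [np.float32(596.0)])
['scene'] (array([ 0.57063347, -0.30608471, -0.23250856]), np.float64(72.1875), [np.float32(895.0)])
['top', 'scene'] (array([ 0.57145829, -0.30696278, -0.26159783]), np.float64(114.375), [np.float32(596.0), np.float32(895.0)])
[0.5573157  0.32077329 0.106     ] [0.59284884 0.21131105 0.106     ] [0.63566841 0.09331327 0.065     ] 0.11508512344114796 0.12552685320225387
extrap [0.62989948 0.09717407] rack yaw 17.98423436764709
top [185.2, 171.2, 215.8, 193.7] 200.7409090909091 181.70909090909092
scene [437.0, 217.7, 480.3, 255.1] 456.0020429009193 234.24310520939736
```

View pics/d.png

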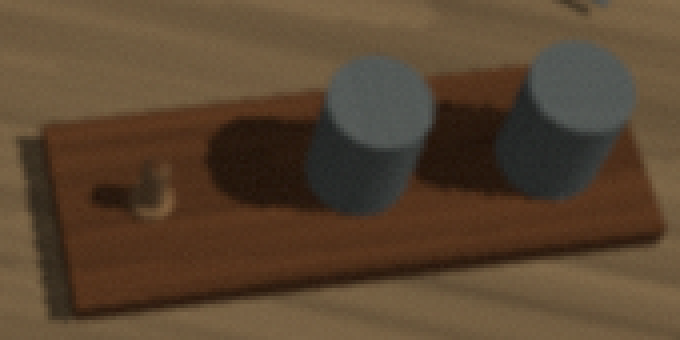

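Run:
```python
from fit import *
t=cam("top"); s=cam("scene")
T=np.array([back(t,p,.022)[:2] for p in [(181.4,173.6),(288.4,131.4),(303,167.6),(195.6,209.4)]])
S=np.array([back(s,p,.022)[:2] for p in [(326.25,237),(480.5,263),(333.75,283)]])
print(T,np.linalg.norm(T-np.roll(T,1,0),axis=1),T.mean(0)); print(S, (S[1]+S[0])/2)
print("peg top cam", back(t,(279,154.4),.065), "collar scene",back(s,(353.5,256),.024),"tip scene",back(s,((150/4)+315,160/4+205),.067))
# cup positions in scene: top disc centres
print([back(s,(315+x/4,205+y/4),.106)[:2] for x,y in [(381,103),(583,86)]])
```

```text
[[0.58819193 0.39010753]
 [0.71278782 0.06735147]
 [0.60137917 0.02438947]
 [0.47984617 0.34697763]] [0.11661472 0.34597053 0.11940528 0.3447222 ] [0.59555127 0.20720653]
[[0.6083775  0.03154464]
 [0.59330334 0.39449453]
 [0.71985469 0.07254011]] [0.60084042 0.21301958]
peg top cam [0.63566841 0.09331327 0.065     ] collar scene [0.64404707 0.10392875 0.024     ] tip scene [0.63921409 0.09719668 0.067     ]
[array([0.59571335, 0.21628682]), array([0.55891846, 0.32507639])]
```

```bash
cat > mv.py <<'E'
from h import *
from scipy.spatial.transform import Rotation as Ro, Slerp
import json,sys
def now():
    o=ctrl.get_obs(); q=o["eef_rot"]; return np.array(o["eef_pos"]),Ro.from_quat([q[1],q[2],q[3],q[0]]),o
def frame(jaw,a):
    x=np.array(jaw)/np.linalg.norm(jaw); z=np.array(a)/np.linalg.norm(a); return Ro.from_matrix(np.column_stack([x,np.cross(z,x),z]))
def rows(p0,R0,p1,R1,n,g,dp=2,dr=1):
    rv=(R0.inv()*R1).as_rotvec(degrees=True); out=[];p=p0.copy();R=R0
    for i in range(n):
        tgt=p0+(p1-p0)*(i+1)/n; d=np.round(R.inv().apply(tgt-p)*100,dp)
        w=R0*Ro.from_rotvec(rv*(i+1)/n,degrees=True); w=np.round((R.inv()*w).as_rotvec(degrees=True),dr)
        p=p+R.apply(d/100); R=R*Ro.from_rotvec(w,degrees=True); out.append(" ".join(f"{v:g}" for v in [*d,*w,g]))
    print("; ".join(out)); print("end err mm",(p-p1)*1e3,"deg",(R.inv()*R1).magnitude()*57.3); return p,R
def log():
    p,R,o=now(); open("log.txt","a").write(json.dumps([list(map(float,o["q"])),p.tolist(),R.as_matrix().tolist()])+"\n")
CUP=np.array([.571,-.3065,.03]); YAW=-.26
m=np.array([np.cos(YAW),np.sin(YAW),0])
def pickpose(back_,th=np.radians(60),sgn=-1,off=0):
    a=np.cos(th)*m-np.sin(th)*np.array([0,0,1]); jaw=sgn*np.array([-m[1],m[0],0]); return CUP+off*m-back_*a,frame(jaw,a)
E
python3 - <<'E'
from mv import *
log(); p,R,o=now(); p1,R1=pickpose(.0539+.15); print(p1,R1.as_matrix())
rows(p,R,p1,R1,12,1,dp=1)
E
```

```text
[ 0.47247654 -0.28029064  0.20658258] [[-2.57080552e-01 -8.36918271e-01  4.83194989e-01]
 [-9.66389978e-01  2.22638289e-01 -1.28540276e-01]
 [-2.77555756e-17 -5.00000000e-01 -8.66025404e-01]]
-1.1 -2.7 0.8 2.4 0.8 3.1 1; -1.3 -2.6 0.9 2.4 0.8 3 1; -1.4 -2.6 1 2.4 0.9 3.1 1; -1.6 -2.3 1.1 2.4 0.8 3.1 1; -1.7 -2.3 1.1 2.4 0.8 3.1 1; -1.8 -2.1 1.3 2.5 0.8 3 1; -2 -2 1.2 2.4 0.9 3.1 1; -2 -1.7 1.4 2.4 0.8 3.1 1; -2.2 -1.7 1.3 2.4 0.8 3 1; -2.3 -1.4 1.4 2.4 0.8 3.1 1; -2.4 -1.2 1.4 2.4 0.9 3.1 1; -2.5 -1.1 1.5 2.4 0.8 3.1 1
end err mm [ 0.05006763 -0.00376294 -0.32314977] deg 0.03904999734077687
```

>>> move_arm(rows="-1.1 -2.7 0.8 2.4 0.8 3.1 1; -1.3 -2.6 0.9 2.4 0.8 3 1; -1.4 -2.6 1 2.4 0.9 3.1 1; -1.6 -2.3 1.1 2.4 0.8 3.1 1; -1.7 -2.3 1.1 2.4 0.8 3.1 1; -1.8 -2.1 1.3 2.5 0.8 3 1")

```text
time_s: 1.8
eef_pos: [0.3488, -0.4044, 0.2548]
eef_rot: [-0.082, 0.726, -0.675, 0.106]
wrist_force: [0.6, 1.2, -0.9]
opening: 1.0
```

```bash
python3 -c "
from mv import *
log(); print(now())"
```

```text
(array([ 0.3487634 , -0.40441551,  0.25482002]), Rotation.from_matrix(array([[ 0.06744846, -0.96221138,  0.26381804],
                            [-0.99676206, -0.07658611, -0.02449399],
                            [ 0.04377319, -0.26131173, -0.96426142]])), {'time_s': 1.8, 'q': array([-1.19506425,  0.04993813,  1.8752665 ,  0.26744709,  1.10761705,
        0.19533325]), 'dq': array([ 0.36620987, -0.15124972,  0.41818748,  0.44887861, -0.55324985,
        0.62091829]), 'joint_efforts': array([ -2.2756438 , -35.50253034, -34.5100522 ,   0.37450198,
         0.43172917,  -0.79336166]), 'eef_pos': array([ 0.3487634 , -0.40441551,  0.25482002]), 'eef_rot': array([-0.08154896,  0.72599862, -0.67457892,  0.10592005]), 'wrist_force': array([ 0.61527104,  1.18336601, -0.94986188]), 'torque': array([0.01711097, 0.07097078, 0.028411  ]), 'opening': 1.0003189516155766})
```

>>> move_arm(rows="-2 -2 1.2 2.4 0.9 3.1 1; -2 -1.7 1.4 2.4 0.8 3.1 1; -2.2 -1.7 1.3 2.4 0.8 3 1; -2.3 -1.4 1.4 2.4 0.8 3.1 1; -2.4 -1.2 1.4 2.4 0.9 3.1 1; -2.5 -1.1 1.5 2.4 0.8 3.1 1; 0 0 0 0 0 0 1")

```text
time_s: 2.5
eef_pos: [0.4729, -0.2766, 0.2044]
eef_rot: [0.159, -0.589, 0.766, -0.203]
wrist_force: [0.1, -0.6, -0.2]
opening: 1.003
```

Run:
```python
from mv import *
log(); p,R,o=now(); print(p,R.as_matrix().round(3),o["q"],o["time_s"],ctrl.pinch_z)
cam("wrist","pics/w1.png"); print(ctrl.look_for("wrist","cup_center"))
# fit FK
from scipy.optimize import least_squares
D=[json.loads(l) for l in open("log.txt")]
for s4 in (1,-1):
  for q,pp,RR in D:
    Rm=Ro.from_euler("ZYZYZ",[q[0],q[1]+q[2],s4*q[3],q[4],q[5]+np.pi]); print(s4,(Rm.inv()*Ro.from_matrix(RR)).magnitude())
def pos(P,q,s4):
    d1,a1,L2,L3,e,d6=P
    R1=Ro.from_euler("Z",q[0]);R2=R1*Ro.from_euler("Y",q[1]);R3=R2*Ro.from_euler("Y",q[2]);R6=R3*Ro.from_euler("ZYZ",[s4*q[3],q[4],q[5]])
    return R1.apply([a1,0,d1])+R2.apply([0,0,L2])+R3.apply([e,0,L3])+R6.apply([0,0,d6])
for s4 in(1,-1):
  r=least_squares(lambda P:np.concatenate([pos(P,q,s4)-pp for q,pp,_ in D]+[1e-3*(P-[.35,.03,.4,.4,0,.25])]),[.35,.03,.4,.4,0,.25]); print(s4,r.x,np.abs(r.fun).max())
```

```text
[ 0.4729331  -0.27664743  0.20437392] [[-0.255 -0.838  0.483]
 [-0.967  0.223 -0.125]
 [-0.003 -0.498 -0.867]] [-0.88387193  0.03129863  2.06851451  0.49449176  0.66831439  0.61215702] 2.5 0.0539
[{'bbox': [279.4, 114.2, 356.8, 235.8], 'confidence': 0.73}, {'bbox': [279.4, 287.3, 388.0, 374.3], 'confidence': 0.69}, {'bbox': [497.1, 391.8, 526.1, 399.0], 'confidence': 0.65}]Traceback (most recent call last):
  File "<stdin>", line 9, in <module>
  File "scipy/spatial/transform/_rotation.pyx", line 1413, in scipy.spatial.transform._rotation.Rotation.from_euler
ValueError: Expected axis specification to be a non-empty string of upto 3 characters, got ZYZYZ
```

View pics/w1.png

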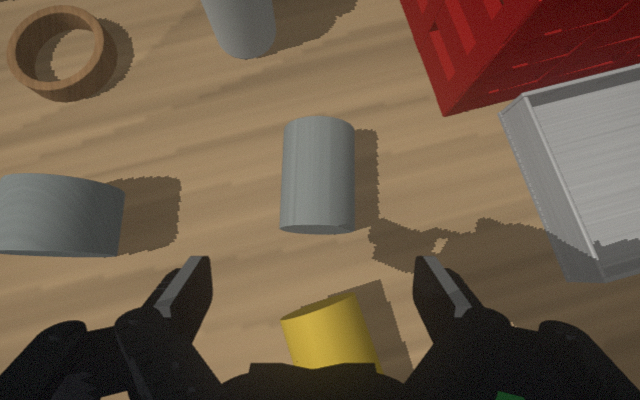

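The wrist view shows the grey cup at (318,175), between and ahead of the jaws and aligned with them, with the yellow one below at (335,335) and the pot at the left (60,215). Next: the kinematics fit and a cup refit that includes the wrist camera.

```bash
cat > fk.py <<'E'
from mv import *
from scipy.optimize import least_squares
def fk(P,q,s4):
    d1,a1,L2,L3,e,d6=P
    R1=Ro.from_euler("Z",q[0]);R2=R1*Ro.from_euler("Y",q[1]);R3=R2*Ro.from_euler("Y",q[2]);R6=R3*Ro.from_euler("ZYZ",[s4*q[3],q[4],q[5]+np.pi])
    return R1.apply([a1,0,d1])+R2.apply([0,0,L2])+R3.apply([e,0,L3])+R6.apply([0,0,d6]),R6
def data(): return [json.loads(l) for l in open("log.txt")]
P0=np.array([.35,.03,.4,.4,0,.25])
def fitP(D,s4): return least_squares(lambda P:np.concatenate([fk(P,q,s4)[0]-pp for q,pp,_ in D]+[1e-3*(P-P0)]),P0)
E
python3 - <<'E'
from fk import *
D=data()
for s4 in (1,-1):
  r=fitP(D,s4); print(s4,r.x,np.abs(r.fun).max(),[(fk(r.x,q,s4)[1].inv()*Ro.from_matrix(RR)).magnitude() for q,_,RR in D])
from fit import *
c=cam("wrist")
for r in ctrl.trace("wrist","cup_center"):
    if r["region"][175,318]: w=(c,r["region"].astype(np.float32)); print(fitlying([w],[.571,-.3065,-.26]), r["bbox"])
E
```

```text
1 [ 1.69535697 -0.23096365  0.15349004  0.93330228  0.66901881  0.68043836] 0.11540075423644593 [4.627220277295019e-16, 3.8822165731763816e-16, 6.662783593823664e-16]
-1 [-2.61943711  0.49018373  1.04238592 -0.37431937 -1.15287228 -0.67506414] 0.11608135565158399 [2.761096518996495e-05, 0.5348941788651416, 0.9889835205564653]
(array([ 0.57307994, -0.30712249, -0.28228499]), np.float64(443.1875), [np.float32(7974.0)]) [274.8, 115.9, 351.1, 236.7]
```

```bash
sed -i 's/^CUP=.*/CUP=np.array([.572,-.307,.03]); YAW=-.27/' mv.py
python3 - <<'E'
from mv import *
p,R,o=now(); p1,R1=pickpose(.055); print(p1)
rows(p,R,p1,R1,10,1,dp=1)
E
```

```text
[ 0.5454963  -0.29966489  0.0776314 ]
-0 -0 1.5 -0 0 0.1 1; -0 -0 1.5 -0 0 0 1; -0 -0 1.5 -0 0.1 0.1 1; -0 -0 1.5 -0 -0 0 1; -0.1 -0 1.5 -0 0 0.1 1; 0 -0 1.5 -0 0 0 1; 0 -0 1.5 -0 0 0.1 1; -0 -0 1.5 -0 0.1 0 1; -0 -0 1.5 -0 -0 0.1 1; -0 -0 1.5 -0 0 0 1
end err mm [-0.17380477 -0.30359925 -0.49994167] deg 0.04458220412834238
```

>>> move_arm(rows="0 0 1.5 0 0 0.5 1; 0 0 1.5 0 0 0 1; 0 0 1.5 0 0 0 1; 0 0 1.5 0 0 0 1; -0.1 0 1.5 0 0 0 1; 0 0 1.5 0 0 0 1; 0 0 1.5 0 0 0 1")

```text
time_s: 3.4
eef_pos: [0.5237, -0.2947, 0.1155]
eef_rot: [0.158, -0.585, 0.769, -0.205]
wrist_force: [-0.2, -0.0, -0.2]
opening: 0.998
```

Run:
```python
from mv import *
log(); p,R,o=now(); print(p,o["q"],o["wrist_force"]); p1,R1=pickpose(.055); rows(p,R,p1,R1,3,1,dp=1)
cam("wrist","pics/w2.png")
```

```text
[ 0.52369239 -0.2947065   0.11549436] [-0.82234149  0.3130825   1.97197067  0.61508596  0.47803375  0.52144231] [-0.20358193 -0.02634194 -0.19988898]
-0 -0 1.5 -0 0.1 -0 1; -0.1 -0 1.4 -0 0 -0.1 1; 0 -0 1.5 -0.1 0.1 0 1
end err mm [-0.27347805  0.12692858 -0.21784881] deg 0.05214207213637851
```

View pics/w2.png

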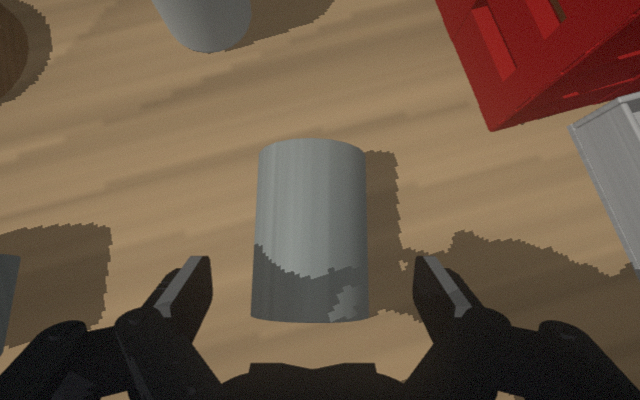

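The cup sits between the jaws at (310,230), aligned and centred, with the closed end toward the hand. I move in and close.

>>> move_arm(rows="0 0 1.5 0 0 0 1; -0.1 0 1.4 0 0 0 1; 0 0 1.5 0 0 0 1; 0 0 0 0 0 0 1; 0 0 0 0 0 0 0; 0 0 0 0 0 0 0; 0 0 0 0 0 0 0; 0 0 0 0 0 0 0; 0 0 0 0 0 0 0; 0 0 0 0 0 0 0; 0 0 0 0 0 0 0; 0 0 0 0 0 0 0")

```text
time_s: 4.65
eef_pos: [0.5453, -0.2984, 0.0787]
eef_rot: [0.159, -0.585, 0.768, -0.206]
wrist_force: [-4.7, 0.2, 7.6]
opening: 0.691
```

Run:
```python
from mv import *
log(); p,R,o=now(); print(p,o["q"],o["wrist_force"],o["opening"],o["joint_efforts"]); 
cam("wrist","pics/w3.png"); cam("scene","pics/s3.png")
```

```text
[ 0.54533081 -0.29844651  0.07870502] [-0.79526592  0.4244195   1.921021    0.67842614  0.41734384  0.47093437] [-4.66383042  0.19579067  7.55433085] 0.6909453023042704 [ 1.40625894e+00 -4.21389735e+01 -2.35385156e+01  9.82361957e-01
 -8.08320064e-01  1.35428811e-02]
```

View pics/w3.png

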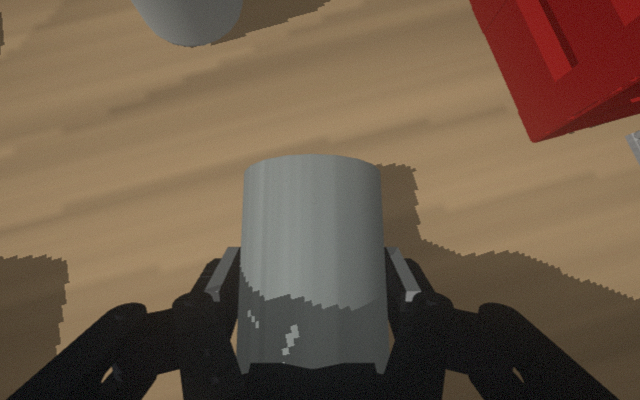

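Run:
```python
from fk import *
p,R,o=now(); rows(p,R,p+np.array([-.0,0,.16]),R,6,0,dp=1)
D=data()
def fk2(P,q):
    d1,a1,L2,L3,e,d6,b1,b4,x6,y6=P
    R1=Ro.from_euler("Z",q[0]);R2=R1*Ro.from_euler("Y",q[1]);R3=R2*Ro.from_euler("Y",q[2]);R4=R3*Ro.from_euler("Z",q[3]);R5=R4*Ro.from_euler("Y",q[4]);R6=R5*Ro.from_euler("Z",q[5]+np.pi)
    return R1.apply([a1,b1,d1])+R2.apply([0,0,L2])+R3.apply([e,0,L3])+R4.apply([0,b4,0])+R6.apply([x6,y6,d6])
P0=np.array([.35,.03,.4,.4,0,.25,.05,.05,0,0])
r=least_squares(lambda P:np.concatenate([fk2(P,q)-pp for q,pp,_ in D]+[1e-4*(P-P0)]),P0); print(r.x.round(4),r.fun.round(4))
```

```text
-0 -1.3 -2.3 0 0 0 0; -0 -1.4 -2.3 0 0 0 0; -0 -1.3 -2.3 0 0 0 0; -0 -1.4 -2.3 0 0 0 0; -0 -1.3 -2.3 0 0 0 0; -0 -1.3 -2.3 0 0 0 0
end err mm [-0.16935082 -0.43368439 -0.4889244 ] deg 0.0
[ 0.3134 -0.      0.4382  0.5145  0.0855  0.2463  0.1178  0.      0.
  0.    ] [ 0.  0.  0. -0. -0.  0.  0.  0. -0.  0. -0. -0. -0. -0.  0. -0. -0.  0.
  0.  0. -0.  0. -0.  0.  0.]
```

>>> move_arm(rows="0 -0.7 -1.2 0 0 0 0; 0 -1.4 -2.3 0 0 0 0; 0 -1.3 -2.3 0 0 0 0; 0 -1.4 -2.3 0 0 0 0; 0 -1.3 -2.3 0 0 0 0; 0 -1.3 -2.3 0 0 0 0; 0 -0.7 -1.2 0 0 0 0; 0 0 0 0 0 0 0")

```text
time_s: 5.55
eef_pos: [0.5462, -0.2991, 0.2407]
eef_rot: [0.159, -0.585, 0.768, -0.207]
wrist_force: [-0.2, 0.4, -1.3]
opening: 0.694
```

```bash
cat >> fk.py <<'E'
P1=None
def fk2(P,q):
    d1,a1,L2,L3,e,d6,b1=P
    R1=Ro.from_euler("Z",q[0]);R2=R1*Ro.from_euler("Y",q[1]);R3=R2*Ro.from_euler("Y",q[2]);R6=R3*Ro.from_euler("ZYZ",[q[3],q[4],q[5]+np.pi])
    return R1.apply([a1,b1,d1])+R2.apply([0,0,L2])+R3.apply([e,0,L3])+R6.apply([0,0,d6]),R6
PP=np.array([.313,0,.438,.51,.085,.246,.118])
def fit2(D): return least_squares(lambda P:np.concatenate([fk2(P,q)[0]-pp for q,pp,_ in D]+[1e-5*(P-PP)]),PP,xtol=1e-14,ftol=1e-14)
LO=np.array([-2.99,-.89,.3,-1.14,0,-3.12]);HI=np.array([2.99,2.07,2.58,4.28,2.63,3.12])
def ik(P,p,R,q0):
    f=lambda q:np.concatenate([(fk2(P,q)[0]-p)*5,(R.inv()*fk2(P,q)[1]).as_rotvec()])
    r=least_squares(f,np.clip(q0,LO+1e-3,HI-1e-3),bounds=(LO,HI)); return r.x,np.abs(r.fun).max()
E
python3 - <<'E'
from fk import *
log(); D=data(); r=fit2(D); P=r.x; print(P.round(4),np.abs(r.fun).max()); np.save("P.npy",P)
p,R,o=now(); q=np.array(o["q"]); print(p,q,o["opening"],o["wrist_force"],o["time_s"])
# mouth dir and cup centre in tool frame, from pick
th=np.radians(60)
PEG=np.array([.638,.097,.022]); off=-.0555 # cup centre approx along tool z
rng=np.random.default_rng(0)
mt=R.inv().apply(m); print("mouth in tool",mt)
res=[]
for azd in range(-180,180,20):
    az=np.radians(azd); h=np.array([np.cos(az),np.sin(az),0]); a=np.sin(th)*h-np.cos(th)*np.array([0,0,1])
    # tool frame: z=a, mouth=-z world
    md=np.array([0,0,-1.]); 
    # y axis: mt = cos z + sy*sin y
    sy=np.sign(mt[1]); y=(md-np.dot(md,a)*a); y/=np.linalg.norm(y); y*=sy; x=np.cross(y,a); Rt=Ro.from_matrix(np.column_stack([x,y,a]))
    pt=PEG+[0,0,.042]-.055*a
    sols=[]
    for k in range(25):
        q0=q if k==0 else rng.uniform(LO,HI)
        s,e=ik(P,pt,Rt,q0); 
        if e<1e-3 and not any(np.abs(s-t).max()<.05 for t in sols): sols.append(s)
    for s in sols: print(azd,s.round(2),"margin",np.minimum(s-LO,HI-s).min().round(2),"wristz",(pt-.246*a)[2].round(3), "maxdq",np.abs(s-q).max().round(2))
E
```

```text
[0.3134 0.     0.4382 0.5145 0.0855 0.2463 0.1178] 4.5000000034811644e-08
[ 0.54617121 -0.29910763  0.24066213] [-0.79520922  0.13366018  1.87177872  0.40098422  0.71124337  0.79484761] 0.6935694360304833 [-0.16460673  0.44704183 -1.31911964] 5.55
mouth in tool [ 0.00194616 -0.8641126   0.50329478]
-180 [-0.02  1.3   0.54 -0.03  2.35  1.54] margin 0.24 wristz 0.215 maxdq 1.64
-160 [ 0.08  1.29  0.55 -0.32  2.31  1.21] margin 0.25 wristz 0.215 maxdq 1.6
-140 [ 0.17  1.22  0.68 -0.55  2.15  0.97] margin 0.38 wristz 0.215 maxdq 1.44
-120 [ 0.26  1.11  0.89 -0.72  1.92  0.81] margin 0.42 wristz 0.215 maxdq 1.21
-100 [ 0.32  0.99  1.13 -0.87  1.66  0.72] margin 0.27 wristz 0.215 maxdq 1.27
-80 [ 0.37  0.85  1.39 -1.04  1.39  0.67] margin 0.1 wristz 0.215 maxdq 1.44
-20 [0.17 0.51 2.06 4.   0.6  1.08] margin 0.28 wristz 0.215 maxdq 3.6
0 [-0.06  0.46  2.17  3.05  0.54  1.62] margin 0.41 wristz 0.215 maxdq 2.65
20 [-0.28  0.47  2.16  2.19  0.68  2.05] margin 0.42 wristz 0.215 maxdq 1.79
40 [-0.43  0.52  2.04  1.62  0.9   2.25] margin 0.54 wristz 0.215 maxdq 1.45
60 [-0.48  0.62  1.84  1.26  1.14  2.33] margin 0.74 wristz 0.215 maxdq 1.53
80 [-0.46  0.74  1.61  1.01  1.39  2.34] margin 0.78 wristz 0.215 maxdq 1.55
100 [-0.4   0.87  1.35  0.82  1.64  2.3 ] margin 0.82 wristz 0.215 maxdq 1.51
120 [-0.32  1.    1.1   0.65  1.88  2.22] margin 0.75 wristz 0.215 maxdq 1.42
140 [-0.22  1.13  0.86  0.47  2.1   2.07] margin 0.53 wristz 0.215 maxdq 1.39
160 [-0.12  1.24  0.66  0.25  2.27  1.85] margin 0.36 wristz 0.215 maxdq 1.56
```

The kinematic model fits exactly. With the tool azimuth at about 105°, the hand approaches the peg from the right (−y), leaning 60° from vertical, with large joint margins. Next I plan the carry and check the grip.

```bash
cat > plan.py <<'E'
from fk import *
P=np.load("P.npy"); PEG=np.array([.638,.097,.022]); 
def place(azd,mt,ct,zc):
    mt=mt/np.linalg.norm(mt)
    # rotation with R mt=-z and jaw horizontal, tool z azimuth azd
    md=np.array([0,0,-1.]); th=np.arctan2(np.hypot(mt[0],mt[1]),mt[2]); az=np.radians(azd)
    # tool basis: mt, e = component of tool z perp mt, f = mt x e
    e=np.array([0,0,1.])-mt[2]*mt; e/=np.linalg.norm(e); E=np.array([np.cos(az),np.sin(az),0])
    A=np.column_stack([mt,e,np.cross(mt,e)]); B=np.column_stack([md,E,np.cross(md,E)])
    R=Ro.from_matrix(B@A.T); c=np.array([PEG[0],PEG[1],zc]); return c-R.apply(ct),R
def path(p0,R0,p1,R1,ct,n,g,q,dp=1,lift=0.0,show=True):
    rv=(R0.inv()*R1).as_rotvec(degrees=True); c0=p0+R0.apply(ct); c1=p1+R1.apply(ct); out=[];p=p0;R=R0;mx=0;zs=[]
    for i in range(n):
        f=(i+1)/n; w=R0*Ro.from_rotvec(rv*f,degrees=True); c=c0+(c1-c0)*f+np.array([0,0,lift*np.sin(np.pi*f)]); tp=c-w.apply(ct)
        d=np.round(R.inv().apply(tp-p)*100,dp); r=np.round((R.inv()*w).as_rotvec(degrees=True),1)
        p=p+R.apply(d/100); R=R*Ro.from_rotvec(r,degrees=True); qn,e=ik(P,p,R,q); mx=np.maximum(mx,np.abs(qn-q)); q=qn
        if e>1e-3: print("IK fail",i,e)
        out.append(" ".join(f"{v+0:g}" for v in [*d,*r,g])); zs.append(round(float(c[2]),3))
    for k in range(0,n,10): print("; ".join(out[k:k+10]))
    print("maxdq/row",mx.round(3),"endq",q.round(2),"end err mm",((p-p1)*1e3).round(1),np.degrees((R.inv()*R1).magnitude()).round(2),"rot total",np.linalg.norm(rv)); return p,R,q
E
python3 - <<'E'
from plan import *
D=data(); pg=np.array(D[-2][1]); Rg=Ro.from_matrix(D[-2][2])
ct=Rg.inv().apply(CUP-pg); mt=Rg.inv().apply(m); print("ct",ct,"mt",mt)
p,R,o=now(); print("cup now",p+R.apply(ct),R.apply(mt))
# check with top & scene silhouettes
from fit import *
for n in("top","scene"):
    c=cam(n); uv=proj(c,cyl(p+R.apply(ct),R.apply(mt))); im=c["color"].copy(); cv2.polylines(im,[cv2.convexHull(np.int32(uv.round()))],1,(0,0,255),1)
    u,v=uv.mean(0).astype(int); cv2.imwrite(f"pics/g_{n}.png",cv2.resize(im[max(v-50,0):v+50,max(u-60,0):u+60],None,fx=5,fy=5))
p1,R1=place(105,mt,ct,.205); print(p1,R1.as_matrix().round(2))
path(p,R,p1,R1,ct,26,0,np.array(o["q"]),lift=.03)
E
```

```text
ct [0.0013077  0.00023594 0.0561678 ] mt [ 0.0013665  -0.8649644   0.50183137]
cup now [ 0.57291548 -0.30770159  0.19200542] [ 0.963923   -0.26617584  0.00169449]
[0.65186813 0.05029742 0.23298447] [[-0.97 -0.13 -0.22]
 [-0.26  0.48  0.84]
 [-0.    0.86 -0.5 ]]
-1.5 -0.4 -0.4 -3.1 -0.6 2.4 0; -1.5 -0.2 -0.4 -3.1 -0.7 2.5 0; -1.5 -0.2 -0.4 -3.2 -0.6 2.4 0; -1.5 -0.1 -0.4 -3.1 -0.7 2.5 0; -1.5 0 -0.2 -3.1 -0.6 2.4 0; -1.5 0.1 -0.3 -3.1 -0.7 2.4 0; -1.4 0.2 -0.1 -3.1 -0.6 2.5 0; -1.4 0.2 -0.1 -3.1 -0.7 2.4 0; -1.4 0.3 0 -3.2 -0.6 2.5 0; -1.4 0.4 0.1 -3.1 -0.6 2.4 0
-1.3 0.4 0.2 -3.1 -0.7 2.4 0; -1.3 0.5 0.3 -3.1 -0.6 2.5 0; -1.2 0.5 0.4 -3.1 -0.7 2.4 0; -1.2 0.5 0.5 -3.1 -0.6 2.5 0; -1.1 0.6 0.6 -3.2 -0.7 2.4 0; -1.1 0.5 0.6 -3.1 -0.6 2.4 0; -1 0.5 0.8 -3.1 -0.7 2.5 0; -1 0.5 0.9 -3.1 -0.6 2.4 0; -0.9 0.5 1 -3.1 -0.7 2.5 0; -0.9 0.5 1 -3.1 -0.6 2.4 0
-0.8 0.4 1.1 -3.2 -0.6 2.5 0; -0.8 0.4 1.2 -3.1 -0.7 2.4 0; -0.7 0.3 1.2 -3.1 -0.6 2.4 0; -0.7 0.3 1.3 -3.1 -0.7 2.5 0; -0.7 0.2 1.4 -3.1 -0.6 2.4 0; -0.6 0.2 1.3 -3.1 -0.7 2.5 0
maxdq/row [0.034 0.027 0.036 0.069 0.071 0.13 ] endq [-0.38  0.7   1.3   0.8   1.84  2.43] end err mm [ 0.4 -0.2  0.2] 0.07 rot total 104.28357133720613
```

View pics/g_top.png

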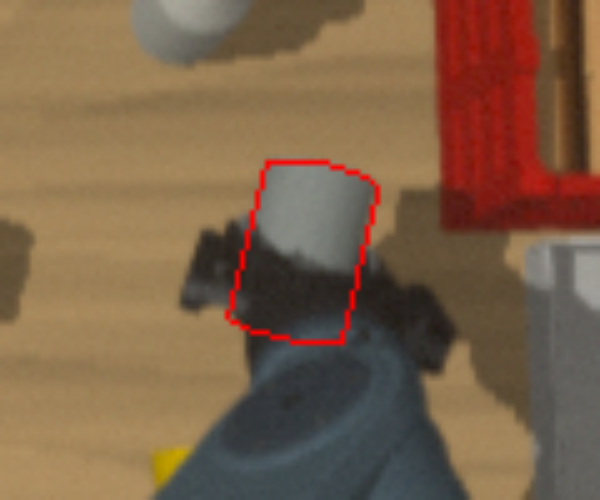

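View pics/g_scene.png

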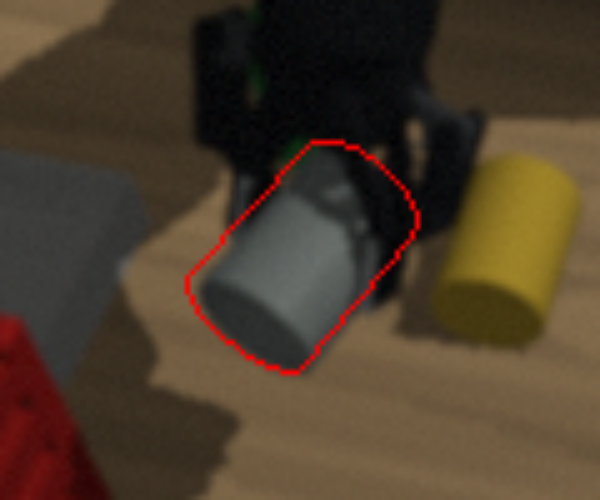

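The top outline matches the held cup. The scene outline is within about 3 px. I carry it now.

>>> move_arm(rows="-1.5 -0.4 -0.4 -3.1 -0.6 2.4 0; -1.5 -0.2 -0.4 -3.1 -0.7 2.5 0; -1.5 -0.2 -0.4 -3.2 -0.6 2.4 0; -1.5 -0.1 -0.4 -3.1 -0.7 2.5 0; -1.5 0 -0.2 -3.1 -0.6 2.4 0; -1.5 0.1 -0.3 -3.1 -0.7 2.4 0; -1.4 0.2 -0.1 -3.1 -0.6 2.5 0; -1.4 0.2 -0.1 -3.1 -0.7 2.4 0; -1.4 0.3 0 -3.2 -0.6 2.5 0; -1.4 0.4 0.1 -3.1 -0.6 2.4 0; -1.3 0.4 0.2 -3.1 -0.7 2.4 0; -1.3 0.5 0.3 -3.1 -0.6 2.5 0; -1.2 0.5 0.4 -3.1 -0.7 2.4 0")

```text
time_s: 6.95
eef_pos: [0.6071, -0.1218, 0.2769]
eef_rot: [0.05, -0.388, 0.905, 0.165]
wrist_force: [0.2, 0.6, -0.6]
opening: 0.694
```

>>> move_arm(rows="-1.2 0.5 0.5 -3.1 -0.6 2.5 0; -1.1 0.6 0.6 -3.2 -0.7 2.4 0; -1.1 0.5 0.6 -3.1 -0.6 2.4 0; -1 0.5 0.8 -3.1 -0.7 2.5 0; -1 0.5 0.9 -3.1 -0.6 2.4 0; -0.9 0.5 1 -3.1 -0.7 2.5 0; -0.9 0.5 1 -3.1 -0.6 2.4 0; -0.8 0.4 1.1 -3.2 -0.6 2.5 0; -0.8 0.4 1.2 -3.1 -0.7 2.4 0; -0.7 0.3 1.2 -3.1 -0.6 2.4 0; -0.7 0.3 1.3 -3.1 -0.7 2.5 0; -0.7 0.2 1.4 -3.1 -0.6 2.4 0; -0.6 0.2 1.3 -3.1 -0.7 2.5 0; 0 0 0 0 0 0 0; 0 0 0 0 0 0 0")

```text
time_s: 8.45
eef_pos: [0.651, 0.0508, 0.2295]
eef_rot: [-0.067, -0.113, 0.858, 0.496]
wrist_force: [0.1, 0.3, -0.5]
opening: 0.695
```

Run:
```python
from plan import *
from fit import *
D=data(); pg=np.array(D[-2][1]); Rg=Ro.from_matrix(D[-2][2])
ct=Rg.inv().apply(CUP-pg); mt=Rg.inv().apply(m); np.savez("ct.npz",ct=ct,mt=mt)
p,R,o=now(); print(p,o["q"].round(2),o["opening"],o["wrist_force"],o["time_s"],"cup",p+R.apply(ct),R.apply(mt))
for n in("top","scene","wrist"):
    c=cam(n,f"pics/h_{n}0.png"); im=c["color"].copy()
    uv=proj(c,cyl(p+R.apply(ct),R.apply(mt))); cv2.polylines(im,[cv2.convexHull(np.int32(uv.round()))],1,(0,0,255),1)
    if n!="wrist":
        u,v=uv.mean(0).astype(int); cv2.imwrite(f"pics/h_{n}.png",cv2.resize(im[max(v-60,0):v+60,max(u-80,0):u+80],None,fx=5,fy=5))
    else: cv2.imwrite("pics/h_wrist.png",im)
```

```text
[0.6510167  0.05079364 0.22954508] [-0.38  0.7   1.3   0.8   1.83  2.42] 0.6949239697087544 [ 0.10727909  0.27084792 -0.48901098] 8.45 cup [0.63702221 0.09756702 0.20174235] [-0.00498081  0.00240438 -0.99998471]
```

View pics/h_top.png

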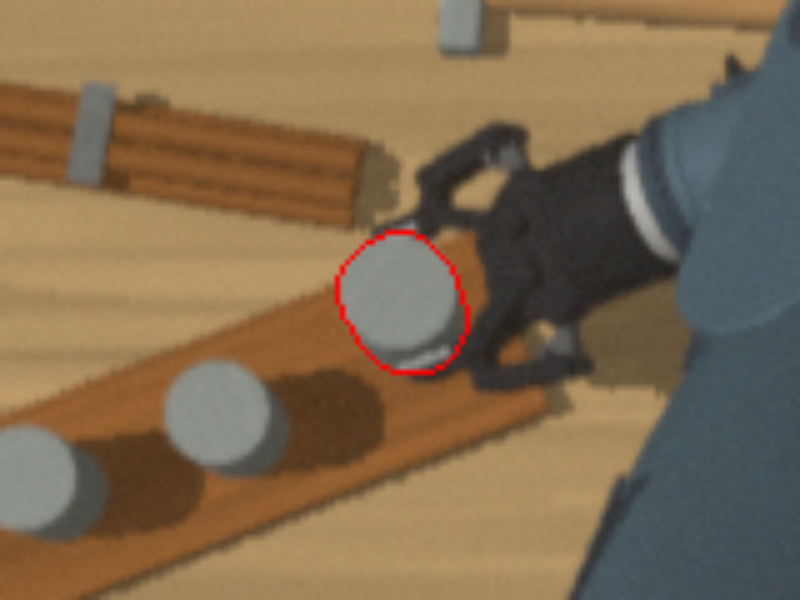

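View pics/h_scene.png

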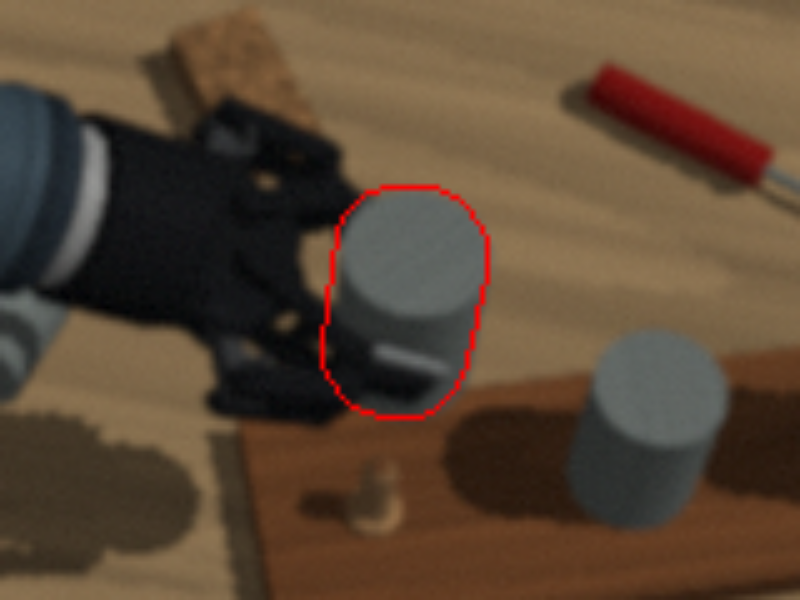

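View pics/h_wrist.png

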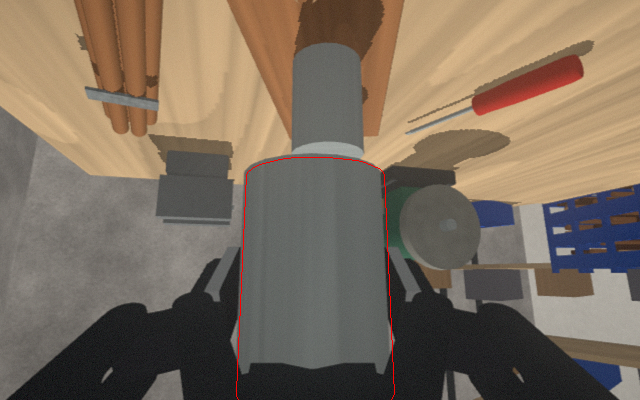

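The top and wrist views show the cup held mouth-down and nearly over the peg. The scene outline sits about 2 px off. I use the held cup to correct each camera's bias, then re-measure the peg.

Run:
```python
from plan import *
from fit import *
z=np.load("ct.npz"); ct,mt=z["ct"],z["mt"]
p,R,o=now(); C=p+R.apply(ct); top=C-R.apply(mt)*.042
for n,disc,pegs in (("top",(399,292),[((279,154.4),.065)]),("scene",(410,253),[((353.5,256),.024),((352.5,245),.067)])):
    c=cam(n); uv=proj(c,cyl(C,R.apply(mt))); u0,v0=uv.mean(0).astype(int)
    d=np.array([max(u0-80,0)+disc[0]/5-.4,max(v0-60,0)+disc[1]/5-.4]); pr=proj(c,top)[0]; print(n,"seen",d,"proj",pr)
    b=d-pr
    for u,zz in pegs: print("  peg raw",back(c,u,zz),"corr",back(c,np.array(u)-b,zz))
```

```text
top seen [272.4 143. ] proj [272.25781412 142.2594729 ]
  peg raw [0.63566841 0.09331327 0.065     ] corr [0.63786794 0.09371149 0.065     ]
scene seen [358.6 202.2] proj [359.73018602 201.99582333]
  peg raw [0.64404707 0.10392875 0.024     ] corr [0.6429249 0.1064001 0.024    ]
  peg raw [0.63921409 0.09719668 0.067     ] corr [0.63811584 0.09959675 0.067     ]
```

Peg estimates are about (0.639, 0.098) and the cup is at (0.637, 0.0976), so I lower it.

Run:
```python
from plan import *
z=np.load("ct.npz"); ct,mt=z["ct"],z["mt"]
p,R,o=now(); p1,R1=place(105,mt,ct,.122); p1=p1+[.001,.001,0]; pp,RR,q=path(p,R,p1,R1,ct,6,0,o["q"])
p2,_=place(105,mt,ct,.069); path(pp,RR,p2+[.001,.001,0],R1,ct,8,0,q)
```

```text
0 -1.2 0.7 0 0 0 0; 0 -1.2 0.7 0 0 0 0; -0.1 -1.1 0.7 0.1 0 0 0; 0 -1.2 0.7 0 0 -0.1 0; 0 -1.2 0.7 0 0 0 0; 0 -1.2 0.7 0 0 0 0
maxdq/row [0.002 0.021 0.002 0.004 0.014 0.016] endq [-0.38  0.82  1.3   0.78  1.75  2.34] end err mm [-0.2 -0.  -0.4] 0.04 rot total 0.1391306498890029
0 -0.6 0.3 0 0 0 0; 0 -0.5 0.4 0 0 0 0; 0 -0.6 0.3 0 0 0 0; 0 -0.6 0.3 0 0 0 0; 0 -0.5 0.4 0 0 0 0; 0 -0.6 0.3 0 0 0 0; 0 -0.6 0.3 0 0 0 0; 0 -0.6 0.3 0 0 0 0
maxdq/row [0.001 0.011 0.003 0.001 0.007 0.006] endq [-0.38  0.9   1.28  0.78  1.71  2.29] end err mm [ 0.1 -0.6 -0.2] 0.04 rot total 0.04005244200992839
```

>>> move_arm(rows="0 -1.2 0.7 0 0 0 0; 0 -1.2 0.7 0 0 0 0; -0.1 -1.1 0.7 0 0 0 0; 0 -1.2 0.7 0 0 0 0; 0 -1.2 0.7 0 0 0 0; 0 -1.2 0.7 0 0 0 0; 0 0 0 0 0 0 0")

```text
time_s: 9.4
eef_pos: [0.6511, 0.0523, 0.146]
eef_rot: [-0.067, -0.112, 0.858, 0.497]
wrist_force: [-0.8, 0.3, -1.8]
opening: 0.693
```

Run:
```python
from plan import *
z=np.load("ct.npz"); ct,mt=z["ct"],z["mt"]
p,R,o=now(); print("cup",p+R.apply(ct),o["wrist_force"])
for n,(u,v) in (("top",(279,155)),("scene",(354,240))):
    c=cam(n); cv2.imwrite(f"pics/i_{n}.png",cv2.resize(c["color"][v-50:v+50,u-65:u+65],None,fx=5,fy=5,interpolation=3))
```

```text
cup [0.63705085 0.0991247  0.11831776] [-0.81300833  0.33262899 -1.81123657]
```

View pics/i_scene.png

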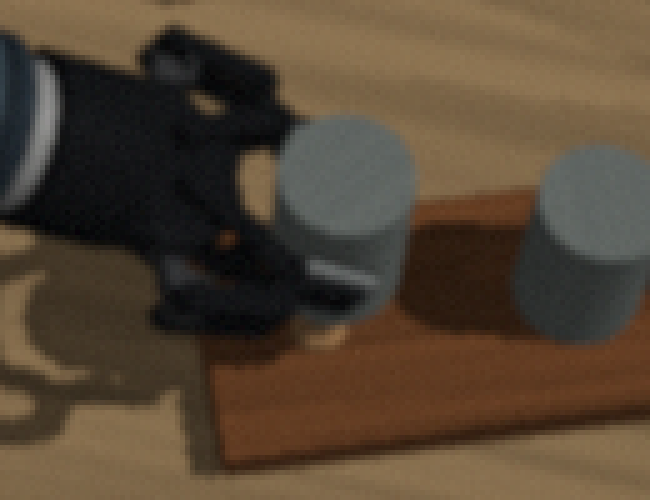

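View pics/i_top.png

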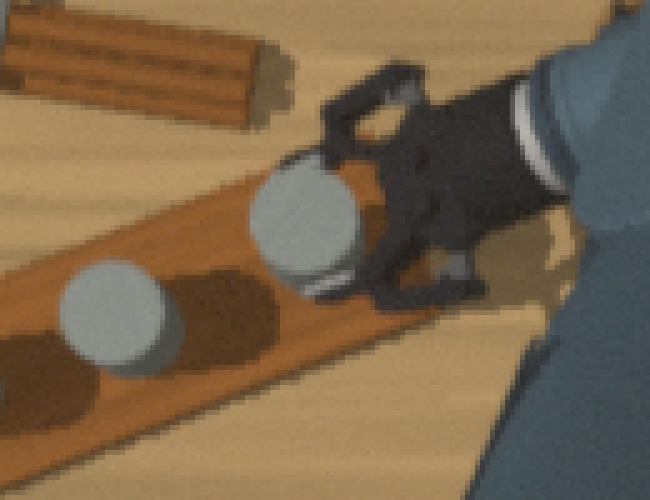

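The scene shows the peg's collar peeking out right under the cup (325,335), aligned within a few mm. I continue down slowly.

>>> move_arm(rows="0 -0.6 0.3 0 0 0 0; 0 -0.5 0.4 0 0 0 0; 0 -0.6 0.3 0 0 0 0; 0 -0.6 0.3 0 0 0 0; 0 -0.5 0.4 0 0 0 0; 0 -0.6 0.3 0 0 0 0; 0 -0.6 0.3 0 0 0 0; 0 0 0 0 0 0 0")

```text
time_s: 10.3
eef_pos: [0.6516, 0.052, 0.1015]
eef_rot: [-0.067, -0.112, 0.858, 0.496]
wrist_force: [-0.2, -0.7, -1.0]
opening: 0.692
```

Run:
```python
from plan import *
z=np.load("ct.npz"); ct,mt=z["ct"],z["mt"]
p,R,o=now(); print("cup",p+R.apply(ct),R.apply(mt),o["wrist_force"],o["torque"])
for n,(u,v) in (("top",(279,155)),("scene",(354,240))):
    c=cam(n); cv2.imwrite(f"pics/j_{n}.png",cv2.resize(c["color"][v-50:v+50,u-65:u+65],None,fx=5,fy=5,interpolation=3))
```

```text
cup [0.63765429 0.09883898 0.07367105] [-0.00510277  0.00287413 -0.99998285] [-0.17823646 -0.69922713 -0.95745635] [-0.51196627 -0.15126512  0.0137103 ]
```

View pics/j_scene.png

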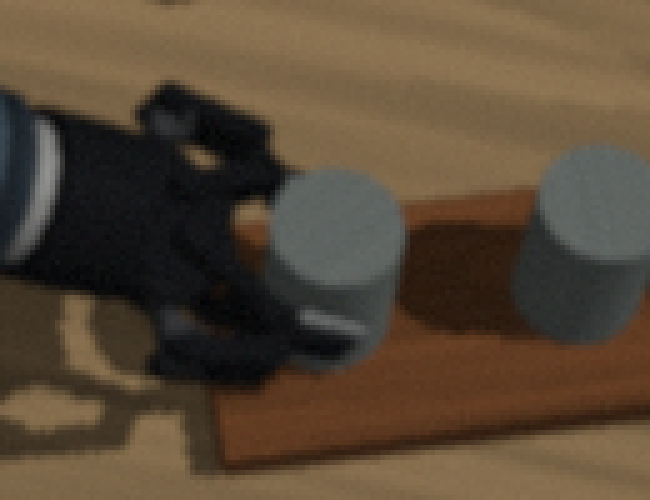

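>>> move_arm(rows="0 -0.2 0.1 0 0 0 0; 0 -0.2 0.1 0 0 0 0; 0 -0.2 0.1 0 0 0 0; 0 -0.1 0.1 0 0 0 0; 0 0 0 0 0 0 0")

```text
time_s: 10.9
eef_pos: [0.6522, 0.0519, 0.0948]
eef_rot: [-0.066, -0.113, 0.858, 0.496]
wrist_force: [-0.2, 0.2, -0.4]
opening: 0.69
```

>>> move_arm(rows="0 -0.1 0.05 0 0 0 0; 0 0 0 0 0 0 0")

```text
time_s: 11.1
eef_pos: [0.6522, 0.052, 0.0946]
eef_rot: [-0.066, -0.113, 0.858, 0.497]
wrist_force: [-0.8, 0.9, 4.6]
opening: 0.688
```

>>> move_arm(rows="0 -0.1 0.05 0 0 0 0; 0 0 0 0 0 0 0")

```text
time_s: 11.3
eef_pos: [0.6522, 0.0521, 0.0945]
eef_rot: [-0.066, -0.113, 0.858, 0.497]
wrist_force: [-4.0, 0.6, 8.9]
opening: 0.69
```

Run:
```python
from plan import *
z=np.load("ct.npz"); ct,mt=z["ct"],z["mt"]
p,R,o=now(); print("cup",p+R.apply(ct),R.apply(mt),o["wrist_force"],o["torque"])
for n,(u,v) in (("top",(279,155)),("scene",(354,240))):
    c=cam(n); cv2.imwrite(f"pics/k_{n}.png",cv2.resize(c["color"][v-50:v+50,u-65:u+65],None,fx=5,fy=5,interpolation=3))
```

```text
cup [0.6382325  0.09890797 0.06678071] [-0.00330535  0.00539001 -0.99998001] [-4.02201622  0.62424382  8.89240514] [0.60127927 0.6942164  0.32214915]
```

View pics/k_scene.png

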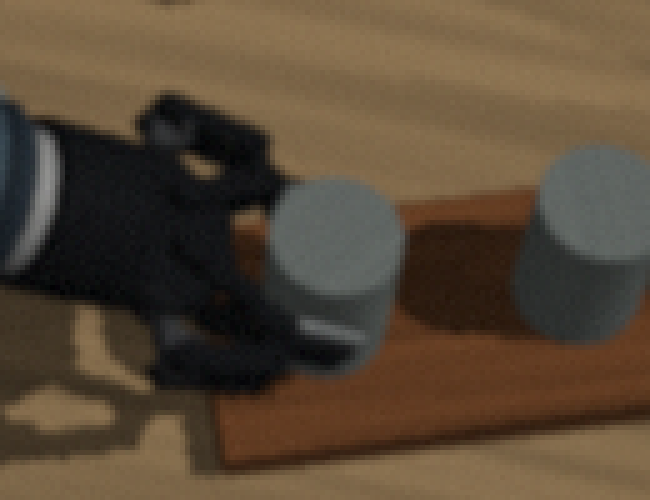

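The rim is on the board: about 9 N upward and descent has stopped. I release gently.

>>> move_arm(rows="0 0 0 0 0 0 0.75; 0 0 0 0 0 0 0.8; 0 0 0 0 0 0 0.85; 0 0 0 0 0 0 0.9; 0 0 0 0 0 0 0.9; 0 0 0 0 0 0 0.9")

```text
time_s: 12.0
eef_pos: [0.6522, 0.0518, 0.0924]
eef_rot: [-0.066, -0.113, 0.858, 0.496]
wrist_force: [0.2, 0.0, -0.3]
opening: 0.905
```

Run:
```python
from plan import *
p,R,o=now(); print(p,o["wrist_force"],o["opening"],o["torque"])
for n,(u,v) in (("top",(279,155)),("scene",(354,240)),("wrist",None or (320,200))):
    c=cam(n,f"pics/l0_{n}.png"); 
    if n!="wrist": cv2.imwrite(f"pics/l_{n}.png",cv2.resize(c["color"][v-50:v+50,u-65:u+65],None,fx=5,fy=5,interpolation=3))
```

```text
[0.65216082 0.05175512 0.09237568] [ 0.15299549  0.01376069 -0.33141521] 0.9046310861307552 [-0.40636875 -0.08889038  0.02044334]
```

View pics/l0_wrist.png

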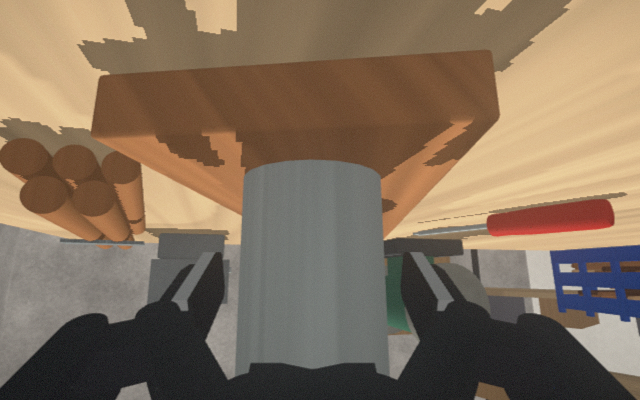

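View pics/l_top.png

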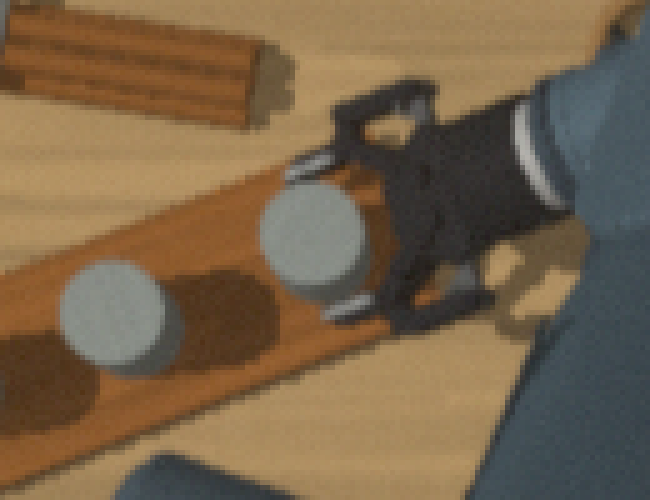

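Both pads are clear of the cup and it stands. I back off along the tool axis.

>>> move_arm(rows="0 0 -0.5 0 0 0 0.9; 0 0 -1 0 0 0 0.9; 0 0 -1 0 0 0 0.9; 0 0 -1 0 0 0 0.9; 0 0 -1.5 0 0 0 0.9; 0 0 -1.5 0 0 0 0.9; 0 0 -1.5 0 0 0 0.9; 0 0 -1.5 0 0 0 0.9; 0 0 -1.5 0 0 0 0.9; 0 0 -1 0 0 0 0.9; 0 0 0 0 0 0 0.9; 0 0 0 0 0 0 0.9")

```text
time_s: 13.35
eef_pos: [0.6791, -0.0486, 0.1522]
eef_rot: [-0.066, -0.113, 0.858, 0.496]
wrist_force: [0.4, -0.3, -0.7]
opening: 0.898
```

Run:
```python
from plan import *
from fit import *
p,R,o=now(); print(p,o["wrist_force"],o["time_s"])
for n,(u,v) in (("top",(245,165)),("scene",(400,245))):
    c=cam(n,f"pics/m0_{n}.png"); cv2.imwrite(f"pics/m_{n}.png",cv2.resize(c["color"][v-55:v+55,u-80:u+80],None,fx=5,fy=5,interpolation=3))
    for q in("cup_center","cup_b_center"):
      for r in ctrl.trace(n,q):
        ys,xs=np.nonzero(r["region"]); g=back(c,(xs.mean(),ys.mean()),.064)
        if g[1]>0:
            reg=r["region"].astype(np.float32)
            f=lambda w:np.abs(mask(c,cyl(np.array([w[0],w[1],.064]),np.array([0,0,1.])))-reg).sum()
            s=minimize(f,g[:2],method="Nelder-Mead",options=dict(initial_simplex=g[:2]+np.array([[0,0],[.01,0],[0,.01]]))); print(n,q,s.x.round(4),s.fun,reg.sum())
```

```text
[ 0.67908431 -0.0486373   0.15221414] [ 0.35000469 -0.33360549 -0.66165216] 13.35
top cup_center [0.6382 0.0997] 26.875 425.0
top cup_b_center [0.5578 0.3217] 42.3125 455.0
scene cup_center [0.6366 0.1008] 45.0 930.0
scene cup_b_center [0.5567 0.3239] 36.375 989.0
```

View pics/m_scene.png

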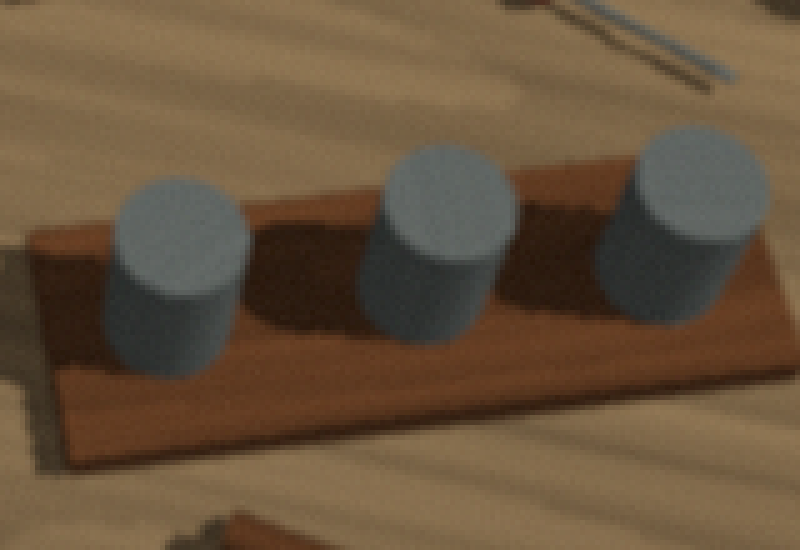

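View pics/m_top.png

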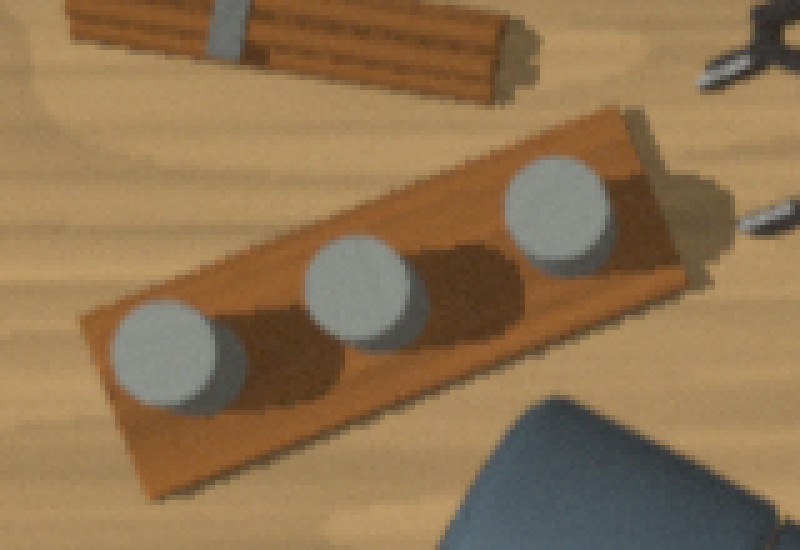

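All three cups stand upright in a row, mouth down and flat on the board. The placed one is at scene crop (180,280) and top crop (558,210), and the hand is clear of it. I hand in.

```bash
python3 -c "
from bench import ctrl
print(ctrl.hand_in())"
```

```text
the job is handed in; nothing more can be done
None
```

The tall steel cup now stands mouth down over the free peg. It was handed in at about 13.5 s of the 38 s allowed; the hand-in gave no verdict.

I gripped the cup tilted, with the hand leaning toward its closed end. I then turned it mouth down on the way to the rack and lowered it until the board pushed back with about 9 N. After that I opened the jaws and withdrew along the tool axis, and the wrist force was back near zero.

**Last checks:**
- **Placed cup:** the top camera puts it at (0.638, 0.100) and the scene camera at (0.637, 0.101), about 3 mm from my peg estimate of (0.639, 0.098). It looks upright and flat in both views.
- **Bystander cups:** both still stand upright. The outer one measures within 2 mm of its starting position. The middle one I checked only by eye, because the network did not report it in the last pictures.
- **Hand:** about 16 cm from the cup and touching nothing.

**What disagreed:**
- The top and scene cameras differed by 4–10 mm on where the peg is, which is well inside the 22 mm tolerance.
- At contact with the board, the cup's height worked out from the arm was 66.8 mm instead of 64 mm. I put this down to a small shift in the grip.

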